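# Tip the long cells into the angle trough

## Task

Of the two small black trays on the electronics bench, take by its upright tab the one that holds the two long battery cells, carry it level to the aluminium V-trough and tip it close above the trough, so that both cells roll out and come to rest end to end along the fold. Do not touch the cells with the gripper or let them fall from high up. Then stand the empty tray back on the bench, upright, and let go.

Things in the scene. Friction and masses are not known exactly. Their poses are not given: they have to be found in the camera images.
- tray: loose black tray with the two long cells, 72 (x) by 155 (y) mm, 0.15 kg. Origin: centre of underside, z up. Open lip along y at x = -35 mm, 17 mm up, facing the robot within 12 degrees. Floor, 145 mm wide, falls 10 degrees from the lip to the back wall (inner face x = +33, floor there 5 mm up); back wall 20 mm, side walls 26 mm high. Tipped lip-down by 40 to 45 degrees the cells roll out over the lip
- tray_tab (a point): middle of the top edge of the tray's handle: an upright flat tab over the back wall, 12 mm thick (x), 60 mm wide (y), at tray x = +39 mm, y = 0, its top 95 mm above the tray's underside; axes as the tray's. Grip it from above across its 12 mm thickness, 10 to 30 mm below the top, with a firm grip
- cell_a: battery cell, cylinder 18 mm diameter, 65 mm long, 45 g, grey sleeve, white ring near one end (either way round is fine), bare steel ends, one of the two LONG cells (the bystander tray, same shape, holds short 35 mm ones). Origin at its centre, y along the cylinder. Starts lying across the tray (along tray y) against its back wall, end to end with the other; rolls freely.
- cell_b: battery cell, cylinder 18 mm diameter, 65 mm long, 45 g, grey sleeve, white ring near one end (either way round is fine), bare steel ends, one of the two LONG cells (the bystander tray, same shape, holds short 35 mm ones). Origin at its centre, y along the cylinder. Starts lying across the tray (along tray y) against its back wall, end to end with the other; rolls freely.
- trough: fixed V-trough of aluminium angle, 220 mm long (y), two 50 mm arms 3 mm thick at 45 degrees, between dark end plates 5 mm thick, 78 wide, 55 high. Origin: on the bench under the fold's middle; y along the fold, z up, -x side faces the robot within 12 degrees. Inner fold line 20 mm up; rims 55 mm up at x = +-35 mm. A cell in the fold has its centre 33 mm up, over the fold line

How it is judged (in metres and radians):
On the way, in this order (a step that is already met when the one before it is completed fails the run):
1. the tray is lifted clear of the bench, level, with both long cells in it (height (world z) of tray above 0.03 m and angle between tray's own z axis and vertical below 0.25 rad and x of cell_a in the frame of tray between -0.03 and 0.036 m and z of cell_a in the frame of tray between 0.005 and 0.04 m and y of cell_a in the frame of tray between -0.06 and 0.06 m and x of cell_b in the frame of tray between -0.03 and 0.036 m and z of cell_b in the frame of tray between 0.005 and 0.04 m and y of cell_b in the frame of tray between -0.06 and 0.06 m), for 0.2 s.
2. both long cells lie in the fold of the trough (x of cell_a in the frame of trough between -0.01 and 0.01 m and y of cell_a in the frame of trough between -0.09 and 0.09 m and z of cell_a in the frame of trough between 0.022 and 0.045 m and angle between the y axis of each of cell_a, cell_b and the y axis of trough, either way round below 0.175 rad and x of cell_b in the frame of trough between -0.01 and 0.01 m and y of cell_b in the frame of trough between -0.09 and 0.09 m and z of cell_b in the frame of trough between 0.022 and 0.045 m), for 0.2 s.
At the end, for the whole second after the job is handed in: Both long cells lie at rest in the fold of the V-trough: centres within 10 mm of the fold line sideways, 22 to 45 mm above the bench, within 90 mm of its middle, axes within 10 degrees of the fold; the tray stands upright (within 5 degrees) on the bench, at rest (all of step 2 and linear speed of each of cell_a, cell_b, tray below 0.03 m/s and height (world z) of tray between -0.005 and 0.012 m and angle between tray's own z axis and vertical below 0.1 rad); the robot touches nothing.
It fails at once if the gripper touches a long cell (contact force between the fingers and cell_a above 0.5 N or contact force between the fingers and cell_b above 0.5 N).
It fails at once if a cell is dropped from high up (it moves faster than 1.9 m/s) (linear speed of any of cell_a, cell_b above 1.9 m/s).
It also fails if it takes over 54 s, if anything falls off the work surface, if the arm or the gripper's body presses on something with over 40 N, if the wrist force passes 120 N, or if a joint passes its speed limit or range.

## Robot

A 6-joint arm with a two-finger parallel gripper is mounted at the origin on the work surface. World frame = base frame: x ahead of the robot, y to its left, z up, the work surface at z = 0. Lengths are in mm, angles in rad, forces in N, time in s.
With the tool pointing down it reaches from about 375 to 975 mm from the base axis. Payload 3.8 kg.
Tool frame: the origin (TCP) lies midway between the tips of the shut fingers; the grasp point (between the pads) lies 19 mm behind it; z points along the fingers, y is the line along which they close (so a half turn about z gives the same grasp; the last joint's range is limited). The gripper opens to 85 mm and grips with 20 to 120 N. Pads are 22 mm wide; open, the fingers measure 114 mm over their backs; the gripper's body (76 mm by 85 mm) begins 54 mm behind the grasp point. The pads swing forward as they close: fully open they stand 13 mm farther back than shut.
Start: joints at [-1.228, 0.264, 1.604, -0, 1.274, -0.037], TCP at [250.24, -626.895, 231.28] pointing down, gripper open.
Joint ranges: [-2.63, 2.63], [-0.94, 2.18], [0.31, 2.57], [-1.31, 4.45], [0, 2.66], [-2.55, 2.55]. Speed limits (rad/s): [2.57, 2.57, 3.14, 3.14, 3.14, 3.14].

## Interface

Orientations are given as a rotation vector (axis times angle).
In Python, from cell import * gives the robot as it stands.
- The arm moves only by the tool move_arm, never from a script. Its argument "targets" is a list of rows, each an object of numbers: "ax", "ay", "az": the turn, a rotation vector about the world's x, y, z in units of 6 degrees (1.0 is 6 degrees); "tx", "ty", "tz": the shift along the world's x, y, z in units of 25 mm (1.0 is 25 mm); "claw": the opening, from 0 (shut) to 1 (fully open). A call has 1 to 20 rows; each row is the pose to reach, as a shift and turn from the pose commanded when the call began; what a row does not reach only later rows make up. A row lasts 1/12 s, in which the tool goes at most 41.7 mm and 7.16 degrees, less where a joint would pass 70% of its speed; a pose out of reach is approached as far as the arm can. A call with a gripper value outside its range is refused whole. The fingers move at their own pace and stop on an object; "grip_force" is the grip in N (left out, the last holds). Time passes only in rows, so rows that repeat a pose let the fingers close. It gives the time, the measured TCP pose, the force, the opening and the grip force at its end, in the units of the state.
- state(): the state, without advancing time (a new reading comes with each control period).
- camera(name): name is "side" or "top"; returns the picture (480x640x3 uint8, red, green, blue); there is no depth.
- camera_info(name): a dict with "intrinsics" (3x3 intrinsics, pixels), "R" (3x3) and "t" (3): a world point X has camera coordinates R X + t. Camera axes: x right, y down, z forward; pixel columns grow to the right and rows downward; lengths in mm; the calibration is good to about 2 mm. A picture is of the moment at which its call begins. camera_info takes no time and is no camera call.
- close_job(): hands the job in; it is judged then, once.
Trained networks look in the newest picture that a camera, given by its name, has taken for a name from the list of things; names that differ only in an ending like _2 or _b are one class to them, and where a whole thing is asked for, a point or a joint stands for the part that bears it (a point fixed in the world has none). Each returns a list of dicts, best first, with "conf" (0 to 1); they miss things now and then, are a little off and sometimes report something else, mostly with a low value. They report only what shows in the picture. A call takes as long as a camera call.
- trace(camera, label): "region" (480x640 bool, what is visible of it) and "extent" ([left, top, right, bottom] in pixels, round what is visible of it).
The state is a dict: "t": time; "qpos": joint angles; "qvel": joint speeds; "effort": joint torques, N m; "tcp_pos": TCP position; "tool_rot": TCP orientation; "ft_force": force on the tool from outside, world axes, zero at the start; "torque": the same for the moment, N m; "opening": finger opening in mm; "finger_force": force on a finger pad.
Only numpy, scipy, OpenCV 4.12 (cv2) and the standard library are available. Lean on these libraries where they do the work, as an engineer would, in place of code of your own. Each camera call takes 0.05 s, during which the arm holds its last target. There are 200 camera calls.

## Working session

There is one attempt and no reset: what is moved stays moved. The work goes in short steps, Python scripts to look and compute and a tool call to move; the robot and the scene stay as the last step left them, time stands still between calls to the robot, and variables do not carry over. Pictures are saved under pics/ and viewed, at most 10 in all, crops included, and the job is handed in when it is done.

Besides the shell and the picture viewer there is one more tool, called after "Call:" as name(argument=value, ...), one argument or row to a line, values as JSON. move_arm: Moves the arm, as the interface text tells. Its arguments: {"type":"object","properties":{"targets":{"type":"array"},"grip_force":{"type":"number"}},"required":["targets"]}

```bash
mkdir -p pics
python3 - <<'E'
from cell import *
import cv2,numpy as np
s=state();print(s['t'],s['tcp_pos'],s['tool_rot'],s['opening'])
for n in ('top','side'):
    im=camera(n);cv2.imwrite(f'pics/{n}0.png',im[:,:,::-1]);i=camera_info(n)
    print(n,np.round(i['intrinsics'],1).tolist(),np.round(i['R'],4).tolist(),np.round(i['t'],1).tolist())
    for l in ('tray','tray_tab','cell_a','trough'):
        for d in trace(n,l):
            ys,xs=np.nonzero(d['region']);r=cv2.minAreaRect(np.c_[xs,ys].astype(np.float32))
            print(l,round(d['conf'],2),np.round(d['extent'],1),[np.round(v,1) for v in r],len(xs))
print(state()['t'])
E
```

```text
0.0 [ 249.97455017 -626.20235926  229.94058939] [-3.08291847e+00 -5.92518413e-01  5.55121127e-04] 85.43317946195953
top [[472.6, 0.0, 320.1], [0.0, 472.6, 241.8], [0.0, 0.0, 1.0]] [[-0.1638, -0.9865, -0.0026], [-0.9646, 0.1608, -0.209], [0.2066, -0.0317, -0.9779]] [110.4, 587.9, 710.9]
tray 0.56 [398.8 175.3 494.3 233.2] [array([444.9, 202.6]), array([61.7, 90.8]), np.float64(84.6)] 3456
tray_tab 0.7 [400.7 172.9 491.7 234.6] [array([445. , 202.2]), array([60.4, 92. ]), np.float64(86.6)] 3564
cell_a 0.89 [445.5 191.7 485.4 203.7] [array([463.5, 197. ]), array([10., 37.]), np.float64(90.0)] 376
cell_a 0.77 [403.6 192.7 444.6 205. ] [array([423. , 198.5]), array([11., 38.]), np.float64(90.0)] 407
trough 0.82 [294.  296.5 444.3 358.7] [array([368.6, 326.7]), array([ 49.9, 145.2]), np.float64(83.0)] 7119
side [[440.0, 0.0, 329.8], [0.0, 440.0, 243.0], [0.0, 0.0, 1.0]] [[-0.8224, -0.5687, 0.0156], [-0.3549, 0.4915, -0.7953], [0.4446, -0.6596, -0.6061]] [484.4, 262.0, 466.9]
tray 0.91 [335.8 155.8 409.1 234.6] [array([367.1, 198.5]), array([66.7, 69.1]), np.float64(41.0)] 2482
tray_tab 0.82 [337.8 158.8 413.  229.5] [array([367.1, 198.5]), array([68.2, 70.5]), np.float64(40.9)] 2623
tray_tab 0.25 [365.1 181.5 388.5 199.7] [array([377.8, 191.5]), array([ 8.9, 24.1]), np.float64(56.3)] 205
cell_a 0.76 [363.8 184.4 389.2 197.9] [array([377.3, 191.5]), array([ 8.9, 24.4]), np.float64(56.3)] 212
cell_a 0.59 [342.9 194.3 369.5 213.9] [array([356.2, 205. ]), array([10.3, 24.7]), np.float64(56.3)] 220
trough 0.72 [351.4 223.4 475.2 351.3] [array([413.6, 282.6]), array([ 68.1, 140.2]), np.float64(38.4)] 7962
0.5
```

View pics/top0.png

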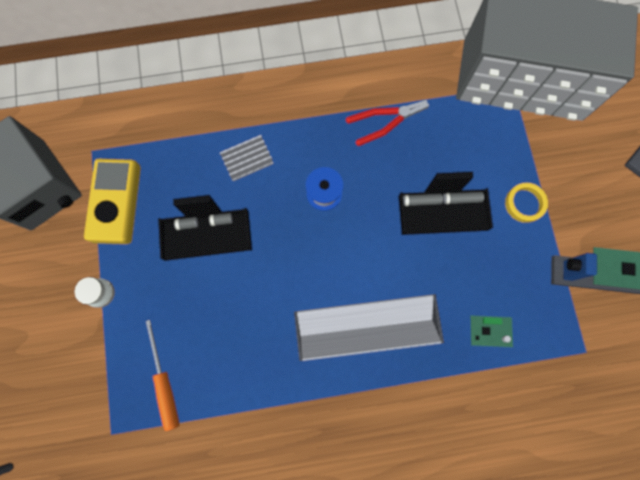

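View pics/side0.png

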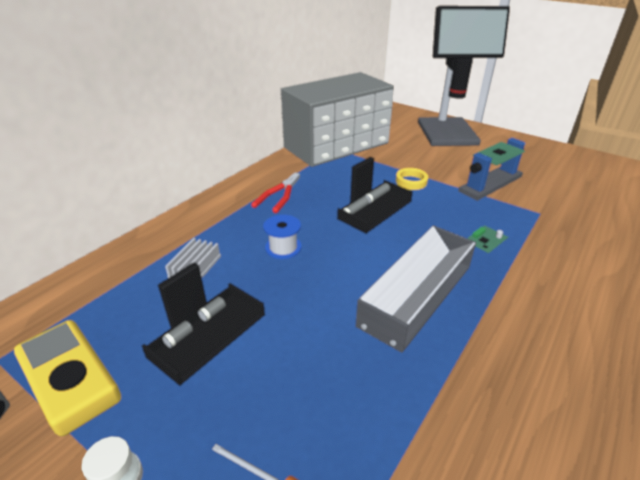

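```bash
cat > fit.py <<'E'
from cell import *
import cv2,numpy as np
from scipy.optimize import minimize
from itertools import product
box=lambda x,y,z: np.array(list(product(x,y,z)),float)
TRAY=[box((-36,36),(-77.5,-72.5),(0,26)),box((-36,36),(72.5,77.5),(0,26)),
 np.r_[box((-36,-35),(-77,77),(0,17)),box((33,36),(-77,77),(0,20))],box((33,45),(-30,30),(15,95))]
def arm(s):
    a=np.array([[0,20],[35.3,55.3],[37.4,53.2],[0,15.8]])
    return np.array([[s*p[0],y,p[1]] for p in a for y in (-110,110)])
TROUGH=[box((-39,39),(-115,-110),(0,55)),box((-39,39),(110,115),(0,55)),arm(1),arm(-1)]
S=4
def proj(n,X):
    i=camera_info(n);c=X@np.array(i['R']).T+i['t'];u=c@np.array(i['intrinsics']).T
    return u[:,:2]/u[:,2:]
def ray(n,uv,z):
    i=camera_info(n);R=np.array(i['R']);c=-R.T@i['t'];d=R.T@np.linalg.inv(i['intrinsics'])@[uv[0],uv[1],1]
    return c+d*(z-c[2])/d[2]
def pose(p,X):
    c,s=np.cos(p[2]),np.sin(p[2]);return X@np.array([[c,-s,0],[s,c,0],[0,0,1]]).T+[p[0],p[1],p[3] if len(p)>3 else 0]
def sil(n,parts,p):
    m=np.zeros((480*S,640*S),np.uint8)
    for X in parts:
        h=cv2.convexHull(np.round((proj(n,pose(p,X))+.5)*S*16).astype(np.int32));cv2.fillConvexPoly(m,h,1,shift=4)
    return m>0
def fit(parts,masks,p0):
    M={n:cv2.resize(m.astype(np.uint8),None,fx=S,fy=S,interpolation=cv2.INTER_NEAREST)>0 for n,m in masks.items()}
    def f(q):
        p=np.array(q)*[1,1,.01]
        r=0
        for n in M:
            s=sil(n,parts,p);r+=1-(s&M[n]).sum()/(s|M[n]).sum()
        return r
    q0=np.array(p0)*[1,1,100]
    r=minimize(f,q0,method='Nelder-Mead',options=dict(initial_simplex=q0+np.array([[0,0,0],[15,0,0],[0,15,0],[0,0,10]]),xatol=.1,fatol=1e-4))
    return r.x*[1,1,.01],r.fun
E
python3 - <<'E'
from fit import *
T={};G={};C={}
for n in ('top','side'):
    camera(n)
    c=[d['region'] for d in trace(n,'cell_a') if d['conf']>.4][:2]
    t=trace(n,'tray')[0]['region']
    for k in c:t=t|k
    T[n]=cv2.morphologyEx(t.astype(np.uint8),cv2.MORPH_CLOSE,np.ones((3,3)))
    G[n]=trace(n,'trough')[0]['region']
    C[n]=c
for name,P,M,u in(('tray',TRAY,T,(445,203)),('trough',TROUGH,G,(368,328))):
    x=ray('top',u,20)
    for ms in (M,{'top':M['top']},{'side':M['side']}):
        p,f=fit(P,ms,[x[0],x[1],0]);print(name,list(ms),p.round(3),round(f,3))
        if len(ms)==2:
            for n in ms:
                im=camera(n)
                s=cv2.resize(sil(n,P,p).astype(np.uint8),(640,480),interpolation=cv2.INTER_AREA)
                print(n,'iou',(s.astype(bool)&M[n].astype(bool)).sum()/(s|M[n]).astype(bool).sum())
for k in C['top']:
    ys,xs=np.nonzero(k);print('cell',ray('top',(xs.mean(),ys.mean()),19).round(1))
print(state()['t'])
E
```

```text
tray ['top', 'side'] [ 6.27127e+02 -2.15751e+02 -1.06000e-01] 0.12
top iou 0.9527777777777777
side iou 0.9358008516213561
tray ['top'] [ 6.27215e+02 -2.14813e+02 -1.18000e-01] 0.049
tray ['side'] [ 6.28523e+02 -2.17957e+02 -9.40000e-02] 0.061
trough ['top', 'side'] [ 4.51518e+02 -4.15120e+01 -3.30000e-02] 0.19
top iou 0.9634862898712927
side iou 0.8453922315308454
trough ['top'] [ 4.5138e+02 -4.0930e+01 -4.2000e-02] 0.03
trough ['side'] [ 4.51173e+02 -4.26440e+01 -2.00000e-02] 0.149
cell [ 645.5 -251.8   19. ]
cell [ 653.9 -179.7   19. ]
1.1
```

Call:
move_arm(
  targets=[
    {"tx": 9.5,"ty": 23.4,"tz": 0.8,"az": 11,"claw": 1},
    {"tx": 9.5,"ty": 23.4,"tz": 0.8,"az": 11},
    {"tx": 9.5,"ty": 23.4,"tz": 0.8,"az": 11},
    {"tx": 9.5,"ty": 23.4,"tz": 0.8,"az": 11},
    {"tx": 9.5,"ty": 23.4,"tz": 0.8,"az": 11},
    {"tx": 9.5,"ty": 23.4,"tz": 0.8,"az": 11},
    {"tx": 9.5,"ty": 23.4,"tz": 0.8,"az": 11},
    {"tx": 9.5,"ty": 23.4,"tz": 0.8,"az": 11},
    {"tx": 9.5,"ty": 23.4,"tz": 0.8,"az": 11},
    {"tx": 9.5,"ty": 23.4,"tz": 0.8,"az": 11},
    {"tx": 9.5,"ty": 23.4,"tz": 0.8,"az": 11},
    {"tx": 9.5,"ty": 23.4,"tz": 0.8,"az": 11},
    {"tx": 9.5,"ty": 23.4,"tz": 0.8,"az": 11},
    {"tx": 9.5,"ty": 23.4,"tz": 0.8,"az": 11},
    {"tx": 9.5,"ty": 23.4,"tz": 0.8,"az": 11},
    {"tx": 9.5,"ty": 23.4,"tz": 0.8,"az": 11},
    {"tx": 9.5,"ty": 23.4,"tz": 0.8,"az": 11},
    {"tx": 9.5,"ty": 23.4,"tz": 0.8,"az": 11},
    {"tx": 9.5,"ty": 23.4,"tz": 0.8,"az": 11},
  ],
)

```text
$.targets[0]: bad value
```

Call:
move_arm(
  targets=[
    {"tz": -1.0,"ay": -1.2,"ax": -0.05},
    {"tz": -2.0,"ay": -2.4,"ax": -0.09},
    {"tz": -3.0,"ay": -3.6,"ax": -0.14},
    {"tz": -4.0,"ay": -4.8,"ax": -0.18},
    {"tz": -4.2,"ay": -6,"ax": -0.23},
    {"tz": -4.2,"ay": -7.2,"ax": -0.27},
    {"tz": -4.2,"ay": -7.2,"ax": -0.27},
    {"tz": -4.2,"ay": -7.2,"ax": -0.27},
  ],
)

```text
$.targets[0]: bad value
```

Run:
```python
from cell import *
import numpy as np
from scipy.spatial.transform import Rotation as R
s=state();print(s['t'],s['tcp_pos'].round(1),np.round(s['qpos'],3));print(R.from_rotvec(s['tool_rot']).as_matrix().round(3))
```

```text
1.1 [ 250.2 -626.9  231.3] [-1.228  0.264  1.604 -0.     1.274 -0.037]
[[ 0.929  0.371 -0.   ]
 [ 0.371 -0.929  0.   ]
 [-0.    -0.    -1.   ]]
```

Call:
move_arm(
  targets=[
    {"tx": 0.5,"ty": 1.2,"tz": 0,"ax": 0,"ay": 0,"az": 0.6,"claw": 1},
  ],
)

```text
t: 1.18
tcp_pos: [260.9, -600.6, 231.0]
tool_rot: [3.063, 0.685, -0.003]
ft_force: [0.7, -0.7, 0.2]
opening: 85.5
finger_force: 0.0
```

Call:
move_arm(
  targets=[
    {"tx": 9,"ty": 22.2,"tz": 0.8,"ax": 0,"ay": 0,"az": 10.4,"claw": 1},
    {"tx": 9,"ty": 22.2,"tz": 0.8,"ax": 0,"ay": 0,"az": 10.4,"claw": 1},
    {"tx": 9,"ty": 22.2,"tz": 0.8,"ax": 0,"ay": 0,"az": 10.4,"claw": 1},
    {"tx": 9,"ty": 22.2,"tz": 0.8,"ax": 0,"ay": 0,"az": 10.4,"claw": 1},
    {"tx": 9,"ty": 22.2,"tz": 0.8,"ax": 0,"ay": 0,"az": 10.4,"claw": 1},
    {"tx": 9,"ty": 22.2,"tz": 0.8,"ax": 0,"ay": 0,"az": 10.4,"claw": 1},
    {"tx": 9,"ty": 22.2,"tz": 0.8,"ax": 0,"ay": 0,"az": 10.4,"claw": 1},
    {"tx": 9,"ty": 22.2,"tz": 0.8,"ax": 0,"ay": 0,"az": 10.4,"claw": 1},
    {"tx": 9,"ty": 22.2,"tz": 0.8,"ax": 0,"ay": 0,"az": 10.4,"claw": 1},
    {"tx": 9,"ty": 22.2,"tz": 0.8,"ax": 0,"ay": 0,"az": 10.4,"claw": 1},
    {"tx": 9,"ty": 22.2,"tz": 0.8,"ax": 0,"ay": 0,"az": 10.4,"claw": 1},
    {"tx": 9,"ty": 22.2,"tz": 0.8,"ax": 0,"ay": 0,"az": 10.4,"claw": 1},
    {"tx": 9,"ty": 22.2,"tz": 0.8,"ax": 0,"ay": 0,"az": 10.4,"claw": 1},
    {"tx": 9,"ty": 22.2,"tz": 0.8,"ax": 0,"ay": 0,"az": 10.4,"claw": 1},
    {"tx": 9,"ty": 22.2,"tz": 0.8,"ax": 0,"ay": 0,"az": 10.4,"claw": 1},
    {"tx": 9,"ty": 22.2,"tz": 0.8,"ax": 0,"ay": 0,"az": 10.4,"claw": 1},
  ],
)

```text
t: 2.52
tcp_pos: [488.9, -38.5, 251.7]
tool_rot: [2.259, 2.183, 0.003]
ft_force: [-1.1, -0.6, -0.5]
opening: 85.0
finger_force: 0.0
```

Call:
move_arm(
  targets=[
    {"tx": 0,"ty": 0,"tz": -1,"ax": -0.05,"ay": -1.2,"az": 0,"claw": 1},
    {"tx": 0,"ty": 0,"tz": -2,"ax": -0.09,"ay": -2.4,"az": 0,"claw": 1},
    {"tx": 0,"ty": 0,"tz": -3,"ax": -0.14,"ay": -3.6,"az": 0,"claw": 1},
    {"tx": 0,"ty": 0,"tz": -4,"ax": -0.18,"ay": -4.8,"az": 0,"claw": 1},
    {"tx": 0,"ty": 0,"tz": -4.2,"ax": -0.23,"ay": -6,"az": 0,"claw": 1},
    {"tx": 0,"ty": 0,"tz": -4.2,"ax": -0.27,"ay": -7.2,"az": 0,"claw": 1},
    {"tx": 0,"ty": 0,"tz": -4.2,"ax": -0.27,"ay": -7.2,"az": 0,"claw": 1},
    {"tx": 0,"ty": 0,"tz": -4.2,"ax": -0.27,"ay": -7.2,"az": 0,"claw": 1},
    {"tx": 0,"ty": 0,"tz": -4.2,"ax": -0.27,"ay": -7.2,"az": 0,"claw": 1},
  ],
)

```text
t: 3.27
tcp_pos: [497.6, -44.0, 152.3]
tool_rot: [1.819, 1.748, 0.682]
ft_force: [-0.1, -0.6, -0.1]
opening: 85.2
finger_force: 0.0
```

Run:
```python
from cell import *
import numpy as np
from scipy.spatial.transform import Rotation as R
s=state();print(s['t'],s['tcp_pos'].round(1),np.round(s['qpos'],3));print(R.from_rotvec(s['tool_rot']).as_matrix().round(3))
```

```text
3.2667 [497.6 -44.  152.3] [-0.227 -0.422  2.57   0.464  0.289 -0.586]
[[ 0.039  0.736  0.675]
 [ 0.999 -0.03  -0.025]
 [ 0.001  0.676 -0.737]]
```

Call:
move_arm(
  targets=[
    {"tx": 1.0,"ty": 0,"tz": 0,"ax": 0.04,"ay": 1.1,"az": 0,"claw": 1},
    {"tx": 1.2,"ty": 0,"tz": 0,"ax": 0.08,"ay": 2.2,"az": 0,"claw": 1},
    {"tx": 1.4,"ty": 0,"tz": 0,"ax": 0.12,"ay": 3.3,"az": 0,"claw": 1},
    {"tx": 1.7,"ty": 0,"tz": -0.4,"ax": 0.16,"ay": 4.4,"az": 0,"claw": 1},
    {"tx": 1.7,"ty": 0,"tz": -0.8,"ax": 0.2,"ay": 5.5,"az": 0,"claw": 1},
    {"tx": 1.7,"ty": 0,"tz": -1.2,"ax": 0.24,"ay": 6.6,"az": 0,"claw": 1},
    {"tx": 1.7,"ty": 0,"tz": -1.2,"ax": 0.27,"ay": 7.2,"az": 0,"claw": 1},
    {"tx": 1.7,"ty": 0,"tz": -1.2,"ax": 0.27,"ay": 7.2,"az": 0,"claw": 1},
    {"tx": 1.7,"ty": 0,"tz": -1.2,"ax": 0.27,"ay": 7.2,"az": 0,"claw": 1},
  ],
)

```text
t: 4.02
tcp_pos: [540.9, -43.8, 121.4]
tool_rot: [-2.258, -2.171, 0.014]
ft_force: [-0.7, -0.6, 0.5]
opening: 85.0
finger_force: 0.0
```

Run:
```python
from cell import *
import numpy as np
from scipy.spatial.transform import Rotation as R
s=state();print(s['t'],s['tcp_pos'].round(1),np.round(s['qpos'],3));print(R.from_rotvec(s['tool_rot']).as_matrix().round(3))
q=[-0.227,-0.422,2.57,0.464,0.289,-0.586]
for q in (q,s['qpos']):
    print(R.from_euler('ZYZYZ',[q[0],q[1]+q[2],q[3],q[4],q[5]][:3]+[0,0][:0] if 0 else [q[0],q[1]+q[2],q[3]]).as_matrix()@R.from_euler('YZ',[q[4],q[5]]).as_matrix())
```

```text
4.0167 [540.9 -43.8 121.4] [-1.260e-01  1.190e-01  1.989e+00 -1.000e-03  1.046e+00 -8.600e-02]
[[ 0.039  0.999 -0.013]
 [ 0.999 -0.039  0.   ]
 [-0.    -0.013 -1.   ]]Traceback (most recent call last):
  File "<stdin>", line 7, in <module>
  File "scipy/spatial/transform/_rotation.pyx", line 1413, in scipy.spatial.transform._rotation.Rotation.from_euler
ValueError: Expected axis specification to be a non-empty string of upto 3 characters, got ZYZYZ
```

Call:
move_arm(
  targets=[
    {"tx": -0.14,"ty": 0,"tz": 0.22,"ax": -0.03,"ay": -0.83,"az": 0,"claw": 1},
    {"tx": -0.3,"ty": 0,"tz": 0.42,"ax": -0.06,"ay": -1.67,"az": 0,"claw": 1},
    {"tx": -0.48,"ty": 0,"tz": 0.6,"ax": -0.09,"ay": -2.5,"az": 0,"claw": 1},
    {"tx": -0.68,"ty": 0,"tz": 0.77,"ax": -0.13,"ay": -3.33,"az": 0,"claw": 1},
    {"tx": -0.9,"ty": 0,"tz": 0.92,"ax": -0.16,"ay": -4.17,"az": 0,"claw": 1},
    {"tx": -1.12,"ty": 0,"tz": 1.05,"ax": -0.19,"ay": -5,"az": 0,"claw": 1},
    {"tx": -1.37,"ty": 0,"tz": 1.15,"ax": -0.22,"ay": -5.83,"az": 0,"claw": 1},
    {"tx": -1.62,"ty": 0,"tz": 1.24,"ax": -0.25,"ay": -6.67,"az": 0,"claw": 1},
    {"tx": -1.62,"ty": 0,"tz": 1.24,"ax": -0.25,"ay": -6.67,"az": 0,"claw": 1},
    {"tx": -1.62,"ty": 0,"tz": 1.24,"ax": -0.25,"ay": -6.67,"az": 0,"claw": 1},
  ],
)

```text
t: 4.85
tcp_pos: [497.1, -43.1, 151.5]
tool_rot: [1.858, 1.785, 0.638]
ft_force: [0.2, 0.2, -0.6]
opening: 85.3
finger_force: 0.0
```

Run:
```python
from cell import *
import numpy as np
from scipy.spatial.transform import Rotation as R
s=state();print(s['t'],s['tcp_pos'].round(1),np.round(s['qpos'],3));print(R.from_rotvec(s['tool_rot']).as_matrix().round(3))
```

```text
4.85 [497.1 -43.1 151.5] [-0.215 -0.402  2.534  0.332  0.351 -0.448]
[[ 0.039  0.774  0.632]
 [ 0.999 -0.032 -0.023]
 [ 0.002  0.633 -0.774]]
```

Call:
move_arm(
  targets=[
    {"tx": 0,"ty": 0,"tz": 1.2,"ax": 0.04,"ay": 1.1,"az": 0,"claw": 1},
    {"tx": 1,"ty": 0,"tz": 2,"ax": 0.08,"ay": 2.2,"az": 0,"claw": 1},
    {"tx": 2,"ty": 0,"tz": 2,"ax": 0.12,"ay": 3.3,"az": 0,"claw": 1},
    {"tx": 3,"ty": 0,"tz": 2,"ax": 0.16,"ay": 4.4,"az": 0,"claw": 1},
    {"tx": 4,"ty": -1,"tz": 2,"ax": 0.2,"ay": 5.5,"az": 0,"claw": 1},
    {"tx": 5,"ty": -2,"tz": 2,"ax": 0.24,"ay": 6.54,"az": 0,"claw": 1},
    {"tx": 5,"ty": -3,"tz": 2,"ax": 0.24,"ay": 6.54,"az": 0,"claw": 1},
    {"tx": 5,"ty": -3,"tz": 2,"ax": 0.24,"ay": 6.54,"az": 0,"claw": 1},
    {"tx": 5,"ty": -3,"tz": 2,"ax": 0.24,"ay": 6.54,"az": 0,"claw": 1},
  ],
)

```text
t: 5.6
tcp_pos: [627.5, -120.4, 202.2]
tool_rot: [2.267, 2.173, -0.002]
ft_force: [-0.3, 0.8, 0.8]
opening: 85.1
finger_force: 0.0
```

Run:
```python
from cell import *
import numpy as np
from scipy.spatial.transform import Rotation as R
s=state();print(s['t'],s['tcp_pos'].round(1));print(R.from_rotvec(s['tool_rot']).as_matrix().round(3))
```

```text
5.6 [ 627.5 -120.4  202.2]
[[ 0.042  0.999  0.   ]
 [ 0.999 -0.042 -0.002]
 [-0.002  0.    -1.   ]]
```

Call:
move_arm(
  targets=[
    {"tx": 0.5,"ty": -1.3,"tz": -0.8,"ax": 0,"ay": 0,"az": -0.65,"claw": 1},
    {"tx": 1.0,"ty": -2.6,"tz": -1.6,"ax": 0,"ay": 0,"az": -0.65,"claw": 1},
    {"tx": 1.55,"ty": -3.98,"tz": -2.5,"ax": 0,"ay": 0,"az": -0.65,"claw": 1},
    {"tx": 1.55,"ty": -3.98,"tz": -2.5,"ax": 0,"ay": 0,"az": -0.65,"claw": 1},
    {"tx": 1.55,"ty": -3.98,"tz": -2.5,"ax": 0,"ay": 0,"az": -0.65,"claw": 1},
  ],
)

```text
t: 6.02
tcp_pos: [663.2, -218.6, 140.2]
tool_rot: [2.34, 2.096, 0.0]
ft_force: [0.3, -0.1, 0.4]
opening: 85.2
finger_force: 0.0
```

Run:
```python
from fit import *
from scipy.spatial.transform import Rotation as R
P=[]
for n in ('top','side'):
    im=camera(n)[:,:,::-1].copy();s=state()
    u=proj(n,pose([627,-215.5,-.11],np.array([[39,0,95.],[39,-30,95],[39,30,95]])))
    im=cv2.resize(im,None,fx=2,fy=2)
    for k in u: cv2.circle(im,tuple((k*2+1).astype(int)),3,(0,0,255),-1)
    k=(proj(n,np.array([s['tcp_pos']]))[0]*2+1).astype(int);cv2.circle(im,tuple(k),3,(0,255,0),-1)
    c=(u[0]*2).astype(int);P.append(im[max(0,c[1]-150):max(0,c[1]-150)+300,c[0]-200:c[0]+200])
cv2.imwrite('pics/g1.png',np.hstack(P))
print(s['tcp_pos'].round(1));print(R.from_rotvec(s['tool_rot']).as_matrix().round(3))
```

```text
[ 664.2 -217.   142.8]
[[ 0.107  0.994  0.004]
 [ 0.994 -0.107 -0.001]
 [-0.     0.004 -1.   ]]
```

View pics/g1.png

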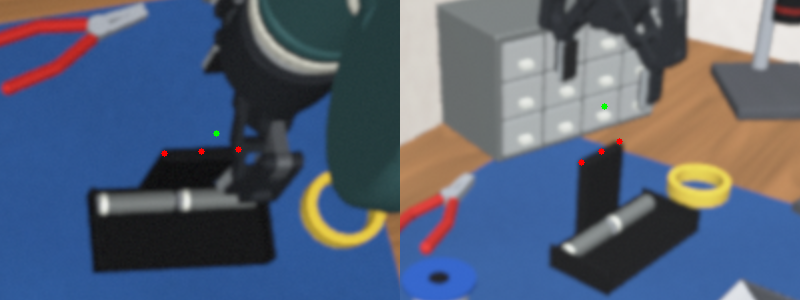

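Call:
move_arm(
  targets=[
    {"tx": 0.06,"ty": -0.06,"tz": -0.8,"ax": 0,"ay": 0,"az": 0,"claw": 1},
    {"tx": 0.06,"ty": -0.06,"tz": -1.6,"ax": 0,"ay": 0,"az": 0,"claw": 1},
    {"tx": 0.06,"ty": -0.06,"tz": -2.4,"ax": 0,"ay": 0,"az": 0,"claw": 1},
    {"tx": 0.06,"ty": -0.06,"tz": -3,"ax": 0,"ay": 0,"az": 0,"claw": 1},
    {"tx": 0.06,"ty": -0.06,"tz": -3.3,"ax": 0,"ay": 0,"az": 0,"claw": 1},
    {"tx": 0.06,"ty": -0.06,"tz": -3.3,"ax": 0,"ay": 0,"az": 0,"claw": 1},
    {"tx": 0.06,"ty": -0.06,"tz": -3.3,"ax": 0,"ay": 0,"az": 0,"claw": 0.5},
    {"tx": 0.06,"ty": -0.06,"tz": -3.3,"ax": 0,"ay": 0,"az": 0,"claw": 0.3},
  ],
  grip_force=25,
)

```text
t: 6.78
tcp_pos: [666.7, -219.3, 60.4]
tool_rot: [2.334, 2.097, 0.005]
ft_force: [-0.3, 0.2, 0.8]
opening: 63.9
finger_force: 0.0
```

Call:
move_arm(
  targets=[
    {"tx": 0,"ty": 0,"tz": 0,"ax": 0,"ay": 0,"az": 0,"claw": 0.25},
    {"tx": 0,"ty": 0,"tz": 0,"ax": 0,"ay": 0,"az": 0,"claw": 0.2},
    {"tx": 0,"ty": 0,"tz": 0,"ax": 0,"ay": 0,"az": 0,"claw": 0.15},
    {"tx": 0,"ty": 0,"tz": 0,"ax": 0,"ay": 0,"az": 0,"claw": 0.1},
    {"tx": 0,"ty": 0,"tz": 0,"ax": 0,"ay": 0,"az": 0,"claw": 0.05},
    {"tx": 0,"ty": 0,"tz": 0,"ax": 0,"ay": 0,"az": 0,"claw": 0},
    {"tx": 0,"ty": 0,"tz": 0,"ax": 0,"ay": 0,"az": 0,"claw": 0},
    {"tx": 0,"ty": 0,"tz": 0,"ax": 0,"ay": 0,"az": 0,"claw": 0},
  ],
  grip_force=25,
)

```text
t: 7.45
tcp_pos: [665.6, -219.5, 59.0]
tool_rot: [2.336, 2.098, 0.003]
ft_force: [-2.4, 0.6, 4.9]
opening: 11.8
finger_force: 30.6
```

Call:
move_arm(
  targets=[
    {"tx": 0,"ty": 0,"tz": 0,"ax": 0,"ay": 0,"az": 0,"claw": 0},
    {"tx": 0,"ty": 0,"tz": 0,"ax": 0,"ay": 0,"az": 0,"claw": 0},
    {"tx": 0,"ty": 0,"tz": 0,"ax": 0,"ay": 0,"az": 0,"claw": 0},
    {"tx": 0,"ty": 0,"tz": 0,"ax": 0,"ay": 0,"az": 0,"claw": 0},
  ],
  grip_force=90,
)

```text
t: 7.78
tcp_pos: [666.0, -219.6, 59.2]
tool_rot: [2.335, 2.098, 0.004]
ft_force: [-1.8, 0.1, 5.9]
opening: 10.7
finger_force: 88.3
```

Run:
```python
from fit import *
from scipy.spatial.transform import Rotation as R
P=[]
for n in ('top','side'):
    im=camera(n)[:,:,::-1].copy();s=state()
    u=proj(n,pose([627,-215.5,-.11],np.array([[39,0,95.],[39,-30,95],[39,30,95],[-36,-77,17],[-36,77,17]])))
    im=cv2.resize(im,None,fx=2,fy=2)
    for k in u: cv2.circle(im,tuple((k*2+1).astype(int)),3,(0,0,255),-1)
    c=(u[0]*2).astype(int);P.append(im[max(0,c[1]-150):max(0,c[1]-150)+300,c[0]-200:c[0]+200])
cv2.imwrite('pics/g2.png',np.hstack(P))
print(s['tcp_pos'].round(1));print(R.from_rotvec(s['tool_rot']).as_matrix().round(3))
```

```text
[ 666.  -219.5   59.2]
[[ 0.107  0.994  0.004]
 [ 0.994 -0.107 -0.   ]
 [ 0.     0.004 -1.   ]]
```

View pics/g2.png

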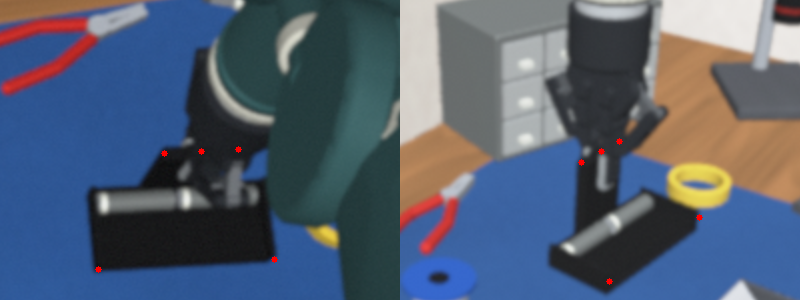

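Call:
move_arm(
  targets=[
    {"tx": 0,"ty": 0,"tz": 0.1,"ax": 0,"ay": 0,"az": 0,"claw": 0},
    {"tx": 0,"ty": 0,"tz": 0.25,"ax": 0,"ay": 0,"az": 0,"claw": 0},
    {"tx": 0,"ty": 0,"tz": 0.5,"ax": 0,"ay": 0,"az": 0,"claw": 0},
    {"tx": 0,"ty": 0,"tz": 0.8,"ax": 0,"ay": 0,"az": 0,"claw": 0},
    {"tx": 0,"ty": 0,"tz": 1.1,"ax": 0,"ay": 0,"az": 0,"claw": 0},
    {"tx": 0,"ty": 0,"tz": 1.4,"ax": 0,"ay": 0,"az": 0,"claw": 0},
    {"tx": 0,"ty": 0,"tz": 1.8,"ax": 0,"ay": 0,"az": 0,"claw": 0},
    {"tx": 0,"ty": 0,"tz": 2.2,"ax": 0,"ay": 0,"az": 0,"claw": 0},
    {"tx": 0,"ty": 0,"tz": 2.6,"ax": 0,"ay": 0,"az": 0,"claw": 0},
    {"tx": 0,"ty": 0,"tz": 3,"ax": 0,"ay": 0,"az": 0,"claw": 0},
    {"tx": 0,"ty": 0,"tz": 3.4,"ax": 0,"ay": 0,"az": 0,"claw": 0},
    {"tx": 0,"ty": 0,"tz": 3.7,"ax": 0,"ay": 0,"az": 0,"claw": 0},
    {"tx": 0,"ty": 0,"tz": 3.9,"ax": 0,"ay": 0,"az": 0,"claw": 0},
    {"tx": 0,"ty": 0,"tz": 4,"ax": 0,"ay": 0,"az": 0,"claw": 0},
    {"tx": 0,"ty": 0,"tz": 4,"ax": 0,"ay": 0,"az": 0,"claw": 0},
    {"tx": 0,"ty": 0,"tz": 4,"ax": 0,"ay": 0,"az": 0,"claw": 0},
  ],
)

```text
t: 9.22
tcp_pos: [665.3, -219.2, 158.1]
tool_rot: [2.336, 2.099, 0.003]
ft_force: [0.5, 0.2, -2.1]
opening: 10.8
finger_force: 87.6
```

Call:
move_arm(
  targets=[
    {"tx": -0.05,"ty": 0.1,"tz": 0,"ax": 0,"ay": 0,"az": 0.03,"claw": 0},
    {"tx": -0.15,"ty": 0.25,"tz": 0,"ax": 0,"ay": 0,"az": 0.06,"claw": 0},
    {"tx": -0.3,"ty": 0.45,"tz": 0,"ax": 0,"ay": 0,"az": 0.1,"claw": 0},
    {"tx": -0.5,"ty": 0.75,"tz": 0,"ax": 0,"ay": 0,"az": 0.15,"claw": 0},
    {"tx": -0.75,"ty": 1.1,"tz": 0,"ax": 0,"ay": 0,"az": 0.2,"claw": 0},
    {"tx": -1.0,"ty": 1.45,"tz": 0,"ax": 0,"ay": 0,"az": 0.25,"claw": 0},
    {"tx": -1.25,"ty": 1.8,"tz": 0,"ax": 0,"ay": 0,"az": 0.3,"claw": 0},
    {"tx": -1.5,"ty": 2.15,"tz": 0,"ax": 0,"ay": 0,"az": 0.35,"claw": 0},
    {"tx": -1.75,"ty": 2.5,"tz": 0,"ax": 0,"ay": 0,"az": 0.4,"claw": 0},
    {"tx": -2.0,"ty": 2.85,"tz": 0,"ax": 0,"ay": 0,"az": 0.45,"claw": 0},
    {"tx": -2.25,"ty": 3.2,"tz": 0,"ax": 0,"ay": 0,"az": 0.5,"claw": 0},
    {"tx": -2.5,"ty": 3.55,"tz": 0,"ax": 0,"ay": 0,"az": 0.55,"claw": 0},
    {"tx": -2.75,"ty": 3.9,"tz": 0,"ax": 0,"ay": 0,"az": 0.6,"claw": 0},
    {"tx": -2.95,"ty": 4.2,"tz": 0,"ax": 0,"ay": 0,"az": 0.63,"claw": 0},
    {"tx": -3.1,"ty": 4.4,"tz": 0,"ax": 0,"ay": 0,"az": 0.65,"claw": 0},
    {"tx": -3.2,"ty": 4.55,"tz": 0,"ax": 0,"ay": 0,"az": 0.66,"claw": 0},
    {"tx": -3.25,"ty": 4.6,"tz": 0,"ax": 0,"ay": 0,"az": 0.66,"claw": 0},
    {"tx": -3.25,"ty": 4.6,"tz": 0,"ax": 0,"ay": 0,"az": 0.66,"claw": 0},
  ],
)

```text
t: 10.72
tcp_pos: [584.1, -104.1, 158.5]
tool_rot: [2.261, 2.178, 0.003]
ft_force: [-0.6, -0.6, -2.6]
opening: 10.8
finger_force: 87.6
```

Call:
move_arm(
  targets=[
    {"tx": -0.05,"ty": 0.1,"tz": 0,"ax": 0,"ay": 0,"az": 0,"claw": 0},
    {"tx": -0.15,"ty": 0.25,"tz": 0,"ax": 0,"ay": 0,"az": 0,"claw": 0},
    {"tx": -0.3,"ty": 0.45,"tz": 0,"ax": 0,"ay": 0,"az": 0,"claw": 0},
    {"tx": -0.5,"ty": 0.7,"tz": 0,"ax": 0,"ay": 0,"az": 0,"claw": 0},
    {"tx": -0.75,"ty": 1.0,"tz": 0,"ax": 0,"ay": 0,"az": 0,"claw": 0},
    {"tx": -1.0,"ty": 1.35,"tz": 0,"ax": 0,"ay": 0,"az": 0,"claw": 0},
    {"tx": -1.25,"ty": 1.7,"tz": 0,"ax": 0,"ay": 0,"az": 0,"claw": 0},
    {"tx": -1.45,"ty": 2.0,"tz": 0,"ax": 0,"ay": 0,"az": 0,"claw": 0},
    {"tx": -1.6,"ty": 2.2,"tz": 0,"ax": 0,"ay": 0,"az": 0,"claw": 0},
    {"tx": -1.7,"ty": 2.33,"tz": 0,"ax": 0,"ay": 0,"az": 0,"claw": 0},
    {"tx": -1.77,"ty": 2.4,"tz": 0,"ax": 0,"ay": 0,"az": 0,"claw": 0},
    {"tx": -1.77,"ty": 2.4,"tz": 0,"ax": 0,"ay": 0,"az": 0,"claw": 0},
    {"tx": -1.77,"ty": 2.4,"tz": 0,"ax": 0,"ay": 0,"az": 0,"claw": 0},
  ],
)

```text
t: 11.8
tcp_pos: [540.2, -44.4, 158.6]
tool_rot: [2.261, 2.178, 0.004]
ft_force: [-0.3, 0.3, -1.9]
opening: 11.2
finger_force: 87.7
```

Run:
```python
from fit import *
from scipy.spatial.transform import Rotation as R
P=[]
for n in ('top','side'):
    im=camera(n)[:,:,::-1].copy();s=state();t=s['tcp_pos']
    D=R.from_rotvec(s['tool_rot']).as_matrix();A=np.c_[D[:,1],D[:,0],-D[:,2]]  # tray axes
    X=np.array([[39,-30,95],[39,30,95.],[-36,-77,17],[-36,77,17],[-36,-77,0],[-36,77,0]])-[39,0,59]
    u=proj(n,X@A.T+t)
    im=cv2.resize(im,None,fx=2,fy=2)
    for k in u: cv2.circle(im,tuple((k*2+1).astype(int)),3,(0,0,255),-1)
    for k in proj(n,pose([451.4,-41.3,-.038],np.array([[-35,-110,55.],[35,-110,55],[-35,110,55],[35,110,55],[0,-110,20],[0,110,20]]))): cv2.circle(im,tuple((k*2+1).astype(int)),3,(0,255,0),-1)
    c=(u[2:4].mean(0)*2).astype(int);P.append(im[max(0,c[1]-200):max(0,c[1]-200)+400,c[0]-200:c[0]+200])
cv2.imwrite('pics/g3.png',np.hstack(P))
print(s['t'],s['tcp_pos'].round(1),s['opening'],s['qpos'].round(2));print(D.round(3))
```

```text
11.9 [540.3 -44.6 158.5] 10.878157117951343 [-0.13  0.07  1.97  0.    1.1  -0.09]
[[ 0.038  0.999  0.003]
 [ 0.999 -0.038  0.   ]
 [ 0.     0.003 -1.   ]]
```

View pics/g3.png

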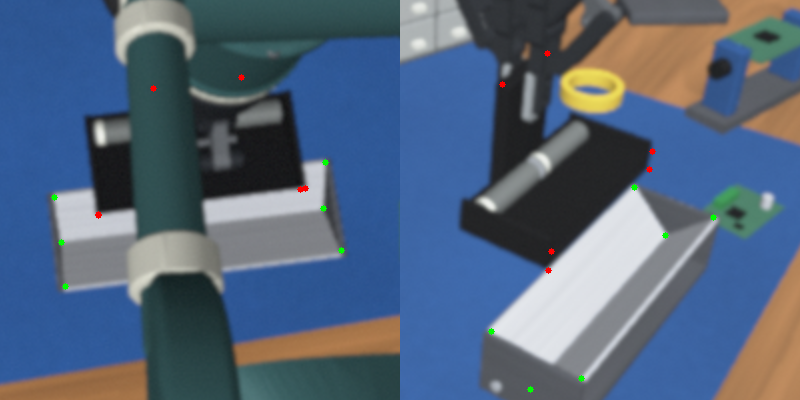

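Call:
move_arm(
  targets=[
    {"tx": 0,"ty": 0,"tz": -0.1,"ax": 0,"ay": 0,"az": 0,"claw": 0},
    {"tx": 0,"ty": 0,"tz": -0.3,"ax": 0,"ay": 0,"az": 0,"claw": 0},
    {"tx": 0,"ty": 0,"tz": -0.55,"ax": 0,"ay": 0,"az": 0,"claw": 0},
    {"tx": 0,"ty": 0,"tz": -0.8,"ax": 0,"ay": 0,"az": 0,"claw": 0},
    {"tx": 0,"ty": 0,"tz": -1.05,"ax": 0,"ay": 0,"az": 0,"claw": 0},
    {"tx": 0,"ty": 0,"tz": -1.2,"ax": 0,"ay": 0,"az": 0,"claw": 0},
    {"tx": 0,"ty": 0,"tz": -1.3,"ax": 0,"ay": 0,"az": 0,"claw": 0},
    {"tx": 0,"ty": 0,"tz": -1.3,"ax": 0,"ay": 0,"az": 0,"claw": 0},
    {"tx": 0,"ty": 0,"tz": -1.3,"ax": 0,"ay": 0,"az": 0,"claw": 0},
    {"tx": 0,"ty": 0,"tz": -1.3,"ax": 0,"ay": 0,"az": 0,"claw": 0},
  ],
)

```text
t: 12.73
tcp_pos: [540.3, -44.3, 126.3]
tool_rot: [2.262, 2.178, 0.004]
ft_force: [-0.5, 0.4, -1.5]
opening: 10.8
finger_force: 87.7
```

Call:
move_arm(
  targets=[
    {"tx": -0.06,"ty": 0,"tz": 0.1,"ax": -0.01,"ay": -0.4,"az": 0,"claw": 0},
    {"tx": -0.16,"ty": 0,"tz": 0.24,"ax": -0.03,"ay": -0.9,"az": 0,"claw": 0},
    {"tx": -0.32,"ty": 0,"tz": 0.42,"ax": -0.06,"ay": -1.67,"az": 0,"claw": 0},
    {"tx": -0.5,"ty": 0,"tz": 0.6,"ax": -0.09,"ay": -2.5,"az": 0,"claw": 0},
    {"tx": -0.7,"ty": 0,"tz": 0.77,"ax": -0.13,"ay": -3.33,"az": 0,"claw": 0},
    {"tx": -0.93,"ty": 0,"tz": 0.92,"ax": -0.16,"ay": -4.17,"az": 0,"claw": 0},
    {"tx": -1.17,"ty": 0,"tz": 1.05,"ax": -0.19,"ay": -5,"az": 0,"claw": 0},
    {"tx": -1.43,"ty": 0,"tz": 1.15,"ax": -0.22,"ay": -5.83,"az": 0,"claw": 0},
    {"tx": -1.6,"ty": 0,"tz": 1.2,"ax": -0.24,"ay": -6.4,"az": 0,"claw": 0},
    {"tx": -1.68,"ty": 0,"tz": 1.24,"ax": -0.25,"ay": -6.7,"az": 0,"claw": 0},
    {"tx": -1.68,"ty": 0,"tz": 1.24,"ax": -0.25,"ay": -6.7,"az": 0,"claw": 0},
    {"tx": -1.68,"ty": 0,"tz": 1.24,"ax": -0.25,"ay": -6.7,"az": 0,"claw": 0},
    {"tx": -1.68,"ty": 0,"tz": 1.24,"ax": -0.25,"ay": -6.7,"az": 0,"claw": 0},
    {"tx": -1.68,"ty": 0,"tz": 1.24,"ax": -0.25,"ay": -6.7,"az": 0,"claw": 0},
    {"tx": -1.68,"ty": 0,"tz": 1.24,"ax": -0.25,"ay": -6.7,"az": 0,"claw": 0},
    {"tx": -1.68,"ty": 0,"tz": 1.24,"ax": -0.25,"ay": -6.7,"az": 0,"claw": 0},
    {"tx": -1.68,"ty": 0,"tz": 1.24,"ax": -0.25,"ay": -6.7,"az": 0,"claw": 0},
  ],
)

```text
t: 14.15
tcp_pos: [498.4, -44.2, 157.1]
tool_rot: [1.842, 1.775, 0.653]
ft_force: [-0.2, 0.9, -2.1]
opening: 10.9
finger_force: 88.1
```

Run:
```python
from fit import *
P=[]
for n in ('top','side'):
    im=camera(n)[:,:,::-1].copy();s=state()
    im=cv2.resize(im,None,fx=2,fy=2)
    c=(proj(n,np.array([[451,-41,60.]]))[0]*2).astype(int);P.append(im[max(0,c[1]-200):max(0,c[1]-200)+400,c[0]-200:c[0]+200])
cv2.imwrite('pics/g4.png',np.hstack(P))
print(s['t'],s['tcp_pos'].round(1),s['opening'],s['tool_rot'].round(3))
```

```text
14.25 [498.1 -44.2 156.9] 11.004985478633849 [1.843 1.775 0.653]
```

View pics/g4.png

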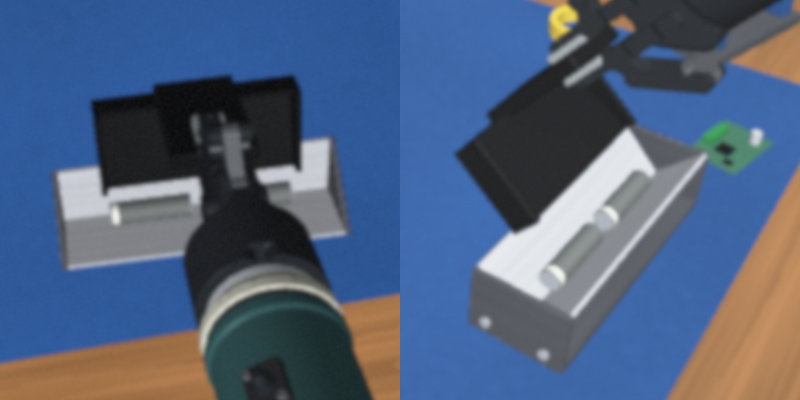

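Call:
move_arm(
  targets=[
    {"tx": 0,"ty": 0,"tz": 0.5,"ax": 0,"ay": 0,"az": 0,"claw": 0},
    {"tx": 0.1,"ty": 0,"tz": 1.2,"ax": 0,"ay": 0,"az": 0,"claw": 0},
    {"tx": 0.5,"ty": 0,"tz": 1.9,"ax": 0.03,"ay": 0.8,"az": 0,"claw": 0},
    {"tx": 1,"ty": 0,"tz": 2.5,"ax": 0.06,"ay": 1.6,"az": 0,"claw": 0},
    {"tx": 1.6,"ty": 0,"tz": 2.8,"ax": 0.09,"ay": 2.4,"az": 0,"claw": 0},
    {"tx": 2.2,"ty": 0,"tz": 2.8,"ax": 0.12,"ay": 3.2,"az": 0,"claw": 0},
    {"tx": 2.8,"ty": -0.3,"tz": 2.8,"ax": 0.15,"ay": 4,"az": 0,"claw": 0},
    {"tx": 3.4,"ty": -0.8,"tz": 2.8,"ax": 0.18,"ay": 4.8,"az": 0,"claw": 0},
    {"tx": 4,"ty": -1.5,"tz": 2.8,"ax": 0.21,"ay": 5.6,"az": 0,"claw": 0},
    {"tx": 4.6,"ty": -2.3,"tz": 2.8,"ax": 0.24,"ay": 6.3,"az": 0,"claw": 0},
    {"tx": 5.2,"ty": -3.1,"tz": 2.8,"ax": 0.25,"ay": 6.7,"az": 0,"claw": 0},
    {"tx": 5.7,"ty": -3.9,"tz": 2.5,"ax": 0.25,"ay": 6.7,"az": 0,"claw": 0},
    {"tx": 6.1,"ty": -4.7,"tz": 2.1,"ax": 0.25,"ay": 6.7,"az": 0,"claw": 0},
    {"tx": 6.4,"ty": -5.5,"tz": 1.6,"ax": 0.25,"ay": 6.7,"az": 0,"claw": 0},
    {"tx": 6.6,"ty": -6.2,"tz": 1,"ax": 0.25,"ay": 6.7,"az": 0,"claw": 0},
    {"tx": 6.7,"ty": -6.7,"tz": 0.5,"ax": 0.25,"ay": 6.7,"az": 0,"claw": 0},
    {"tx": 6.72,"ty": -7,"tz": 0.1,"ax": 0.25,"ay": 6.7,"az": 0,"claw": 0},
    {"tx": 6.72,"ty": -7,"tz": 0.1,"ax": 0.25,"ay": 6.7,"az": 0,"claw": 0},
    {"tx": 6.72,"ty": -7,"tz": 0.1,"ax": 0.25,"ay": 6.7,"az": 0,"claw": 0},
  ],
)

```text
t: 15.83
tcp_pos: [665.1, -218.8, 158.2]
tool_rot: [-2.263, -2.177, -0.002]
ft_force: [0.7, 0.5, -0.5]
opening: 11.1
finger_force: 88.0
```

Run:
```python
from fit import *
from scipy.spatial.transform import Rotation as R
P=[]
for n in ('top','side'):
    im=camera(n)[:,:,::-1].copy();s=state()
    im=cv2.resize(im,None,fx=2,fy=2)
    c=(proj(n,np.array([[520,-120,60.]]))[0]*2).astype(int);P.append(im[max(0,c[1]-250):max(0,c[1]-250)+500,c[0]-200:c[0]+200])
cv2.imwrite('pics/g5.png',np.hstack(P))
print(s['t'],s['tcp_pos'].round(1),s['opening']);print(R.from_rotvec(s['tool_rot']).as_matrix().round(3))
```

```text
15.9333 [ 666.3 -218.5  160.4] 11.008268240841092
[[ 0.037  0.999  0.004]
 [ 0.999 -0.037  0.   ]
 [ 0.001  0.004 -1.   ]]
```

View pics/g5.png

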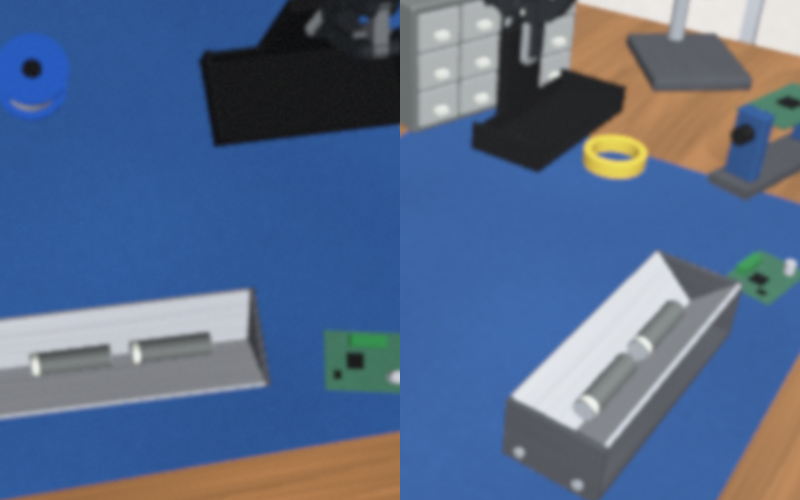

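Call:
move_arm(
  targets=[
    {"tx": 0,"ty": 0,"tz": -0.3,"ax": 0,"ay": 0,"az": -0.3,"claw": 0},
    {"tx": 0,"ty": 0,"tz": -0.9,"ax": 0,"ay": 0,"az": -0.66,"claw": 0},
    {"tx": 0,"ty": 0,"tz": -1.5,"ax": 0,"ay": 0,"az": -0.66,"claw": 0},
    {"tx": 0,"ty": 0,"tz": -2.1,"ax": 0,"ay": 0,"az": -0.66,"claw": 0},
    {"tx": 0,"ty": 0,"tz": -2.7,"ax": 0,"ay": 0,"az": -0.66,"claw": 0},
    {"tx": 0,"ty": 0,"tz": -3.2,"ax": 0,"ay": 0,"az": -0.66,"claw": 0},
    {"tx": 0,"ty": 0,"tz": -3.5,"ax": 0,"ay": 0,"az": -0.66,"claw": 0},
    {"tx": 0,"ty": 0,"tz": -3.7,"ax": 0,"ay": 0,"az": -0.66,"claw": 0},
    {"tx": 0,"ty": 0,"tz": -3.8,"ax": 0,"ay": 0,"az": -0.66,"claw": 0},
    {"tx": 0,"ty": 0,"tz": -3.85,"ax": 0,"ay": 0,"az": -0.66,"claw": 0},
    {"tx": 0,"ty": 0,"tz": -3.9,"ax": 0,"ay": 0,"az": -0.66,"claw": 0},
    {"tx": 0,"ty": 0,"tz": -3.9,"ax": 0,"ay": 0,"az": -0.66,"claw": 0},
    {"tx": 0,"ty": 0,"tz": -3.9,"ax": 0,"ay": 0,"az": -0.66,"claw": 0},
  ],
)

```text
t: 17.02
tcp_pos: [666.5, -219.5, 62.8]
tool_rot: [2.335, 2.098, 0.004]
ft_force: [-0.9, -0.6, -1.6]
opening: 10.9
finger_force: 88.0
```

Call:
move_arm(
  targets=[
    {"tx": 0,"ty": 0,"tz": -0.02,"ax": 0,"ay": 0,"az": 0,"claw": 0},
    {"tx": 0,"ty": 0,"tz": -0.04,"ax": 0,"ay": 0,"az": 0,"claw": 0},
    {"tx": 0,"ty": 0,"tz": -0.06,"ax": 0,"ay": 0,"az": 0,"claw": 0},
    {"tx": 0,"ty": 0,"tz": -0.06,"ax": 0,"ay": 0,"az": 0,"claw": 0},
  ],
)

```text
t: 17.35
tcp_pos: [666.0, -219.3, 60.5]
tool_rot: [2.336, 2.098, 0.003]
ft_force: [-0.2, 0.4, -0.3]
opening: 10.9
finger_force: 88.0
```

Call:
move_arm(
  targets=[
    {"tx": 0,"ty": 0,"tz": -0.02,"ax": 0,"ay": 0,"az": 0,"claw": 0},
    {"tx": 0,"ty": 0,"tz": -0.04,"ax": 0,"ay": 0,"az": 0,"claw": 0},
    {"tx": 0,"ty": 0,"tz": -0.05,"ax": 0,"ay": 0,"az": 0,"claw": 0},
    {"tx": 0,"ty": 0,"tz": -0.05,"ax": 0,"ay": 0,"az": 0,"claw": 0},
  ],
)

```text
t: 17.68
tcp_pos: [666.0, -219.3, 59.2]
tool_rot: [2.336, 2.098, 0.003]
ft_force: [-0.4, -0.6, -0.3]
opening: 11.4
finger_force: 88.3
```

Call:
move_arm(
  targets=[
    {"tx": 0,"ty": 0,"tz": -0.02,"ax": 0,"ay": 0,"az": 0,"claw": 0},
    {"tx": 0,"ty": 0,"tz": -0.03,"ax": 0,"ay": 0,"az": 0,"claw": 0},
    {"tx": 0,"ty": 0,"tz": -0.03,"ax": 0,"ay": 0,"az": 0,"claw": 0},
  ],
)

```text
t: 17.93
tcp_pos: [666.1, -219.3, 59.2]
tool_rot: [2.336, 2.098, 0.003]
ft_force: [-2.1, 1.0, 4.5]
opening: 11.0
finger_force: 88.8
```

Call:
move_arm(
  targets=[
    {"tx": 0,"ty": 0,"tz": 0,"ax": 0,"ay": 0,"az": 0,"claw": 0.2},
    {"tx": 0,"ty": 0,"tz": 0,"ax": 0,"ay": 0,"az": 0,"claw": 0.35},
    {"tx": 0,"ty": 0,"tz": 0,"ax": 0,"ay": 0,"az": 0,"claw": 0.5},
    {"tx": 0,"ty": 0,"tz": 0,"ax": 0,"ay": 0,"az": 0,"claw": 0.6},
    {"tx": 0,"ty": 0,"tz": 0,"ax": 0,"ay": 0,"az": 0,"claw": 0.6},
    {"tx": 0,"ty": 0,"tz": 0,"ax": 0,"ay": 0,"az": 0,"claw": 0.6},
    {"tx": 0,"ty": 0,"tz": 0.5,"ax": 0,"ay": 0,"az": 0,"claw": 0.6},
    {"tx": 0,"ty": 0,"tz": 1.2,"ax": 0,"ay": 0,"az": 0,"claw": 0.6},
    {"tx": 0,"ty": 0,"tz": 2.2,"ax": 0,"ay": 0,"az": 0,"claw": 0.6},
    {"tx": 0,"ty": 0,"tz": 3.5,"ax": 0,"ay": 0,"az": 0,"claw": 0.6},
    {"tx": 0,"ty": 0,"tz": 5,"ax": 0,"ay": 0,"az": 0,"claw": 0.6},
    {"tx": 0,"ty": -1,"tz": 6,"ax": 0,"ay": 0,"az": 0,"claw": 0.6},
    {"tx": 0,"ty": -2,"tz": 6,"ax": 0,"ay": 0,"az": 0,"claw": 0.6},
    {"tx": 0,"ty": -3.5,"tz": 6,"ax": 0,"ay": 0,"az": 0,"claw": 0.6},
    {"tx": 0,"ty": -5,"tz": 6,"ax": 0,"ay": 0,"az": 0,"claw": 0.6},
    {"tx": 0,"ty": -6,"tz": 6,"ax": 0,"ay": 0,"az": 0,"claw": 0.6},
    {"tx": 0,"ty": -6,"tz": 6,"ax": 0,"ay": 0,"az": 0,"claw": 0.6},
    {"tx": 0,"ty": -6,"tz": 6,"ax": 0,"ay": 0,"az": 0,"claw": 0.6},
  ],
)

```text
t: 19.43
tcp_pos: [665.6, -371.0, 209.1]
tool_rot: [2.338, 2.095, 0.004]
ft_force: [-0.3, 0.5, -0.4]
opening: 51.6
finger_force: 0.0
```

Run:
```python
from fit import *
P=[]
for n in ('top','side'):
    im=camera(n)[:,:,::-1].copy();s=state()
    im=cv2.resize(im,None,fx=2,fy=2)
    c=(proj(n,np.array([[520,-120,60.]]))[0]*2).astype(int);P.append(im[max(0,c[1]-250):max(0,c[1]-250)+500,c[0]-200:c[0]+200])
    for d in trace(n,'cell_a')[:4]:
        ys,xs=np.nonzero(d['region']);print(n,d['conf'],ray(n,(xs.mean(),ys.mean()),36).round(1))
cv2.imwrite('pics/g6.png',np.hstack(P))
print(s['t'],s['tcp_pos'].round(1),s['opening'])
```

```text
top 0.89 [452.5  -1.9  36. ]
top 0.64 [449.5 -83.8  36. ]
side 0.93 [448.9 -81.7  36. ]
side 0.82 [452.6   1.2  36. ]
19.5833 [ 666.2 -368.1  208.9] 51.192111929468965
```

View pics/g6.png

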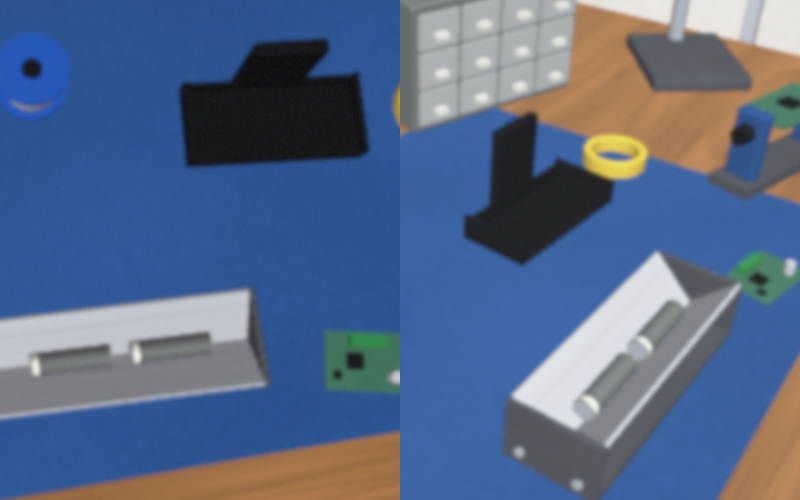

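```bash
python3 -c "
from cell import *
print(close_job())"
```

```text
the job is handed in; nothing more can be done
None
```

The job is handed in at about 19.6 s of the allowed 54 s; no verdict came back. In the last pictures both long cells lie along the fold with a gap of about 17 mm between their ends, and the empty tray stands upright on the bench, released, with the arm clear.

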